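# Hold the spring clip open around the edge of the permit card

### The job

I want to tuck a slip behind the permit card that stands in the marble block on the hall console. Pick the yellow spring clip off the wooden coaster by its levers, squeeze it wide open, and slide its gaping jaws over the card's upright edge nearest the robot, about half-way up and at least a centimetre on, with a jaw on either side. Finish while still holding it squeezed open there, clear of the card, so that I can slip the paper in; do not shift the card or disturb the other things on the console.

Things in the scene. Friction and masses are not known exactly. Their poses are not given: they have to be found in the camera images.
- clip: Yellow plastic spring clip of the clothes-peg kind (44 g), lying on its side on the coaster: 105 mm long, 28 mm tall. This body is its right (-y) half. Origin: on the steel pivot, at the underside. z up along the pivot; x from pivot to jaw tips when shut: jaws (black lips) to +x, 50 mm long, levers to -x, 55 mm long. Pinching the levers together along y opens the jaws.
- clip_arm (a joint): how far the clip is open: angle between its halves, 0 shut (sprung), 0.49 rad at the stop, where the jaw tips are 24 mm apart and the clip is rigid (a firmer grip does no harm). Pinched between two fingers both halves turn about alike: the clip's middle line is at body clip's yaw plus half this angle
- lever_left (a point): outside of the left (+y) lever, mid-height, 40 mm behind the pivot: pinch here. Shut, the levers are 46 mm wide over their outsides here (54 mm at their ends); at the stop nearly parallel, about 25 mm. About 5 N on each starts them, 10 N brings them to the stop
- lever_right (a point): outside of the right (-y) lever, mid-height, 40 mm behind the pivot: pinch here, against lever_left
- tip_left (a point): inner corner of the left (+y) jaw's tip, mid-height of the clip; it meets tip_right when the clip is shut
- tip_right (a point): inner corner of the right (-y) jaw's tip, mid-height of the clip
- coaster: round dark wooden coaster, 100 mm across, 8 mm thick, loose, under the clip; origin at the centre of its underside. It lies to the left or to the right
- card: stiff upright permit card (white with a blue band, 150 mm long, 3 mm thick) fixed in a loose marble block of 130 x 70 x 30 mm (720 g). Origin: centre of the block's underside. x runs along the card away from the robot, y is across its face. The card rises from the block's top (z 30) to z 115 mm; its near upright edge is at x -75 mm, 10 mm proud of the block's end
- card_edge (a point): the middle of the card's upright edge nearest the robot, 72.5 mm above the console, half-way between the block's top and the card's top
- fob: black plastic lock fob, 58 x 34 x 12 mm, lying flat; origin at the underside. Not to be disturbed
- vase: matte white empty vase, 100 mm across, 175 mm tall; origin at the underside. Not to be disturbed
- sunglasses: folded metal-framed sunglasses, about 135 mm wide (along y), 46 mm tall, standing on their lens rims; origin at the underside. Not to be disturbed
- keybowl: blue ceramic key bowl, 124 mm across, 40 mm tall; origin at the underside. Not to be disturbed
- torch: small metal torch lying along x, 113 mm long, 32 mm across its head; origin at the underside. Not to be disturbed
Things that resemble listed ones, but are neither listed nor needed, are in the scene too. Leave any green look-alike of the card alone. Leave any turquoise look-alike of the clip alone.

How it is judged:
On the way:
1. the clip is lifted clear of the coaster in the fingers (height (world z) of clip above 0.03 m and contact force between the fingers and clip above 1 N), for 0.2 s.
At the end, for the whole second after the job is handed in: Clip held still in the fingers (over 3 N), upright within 17 degrees, tips over 16 mm apart, one each side of the card, 8 mm or more past its near edge, within 22 mm of mid-height; clip and robot off the card (under 0.3 N), which stands within 12 mm of its start (contact force between the fingers and clip above 3 N and height (world z) of clip above 0.03 m and distance between tip_left and tip_right above 0.016 m and x of each of tip_left, tip_right in the frame of card above -0.067 m and x of clip in the frame of card below -0.075 m and y of tip_left in the frame of card above 0.002 m and y of tip_right in the frame of card below -0.002 m and z of tip_left in the frame of card_edge between -0.022 and 0.022 m and angle between clip's own z axis and vertical below 0.3 rad and contact force between each of clip, the arm, the fingers and card below 0.3 N and linear speed of clip below 0.02 m/s and distance of card from where it was at the start of the episode below 0.012 m and angle between card's own z axis and vertical below 0.05 rad); the arm keeps its last pose, push and grip.
It fails at once if the card in its block is shifted or tipped (distance of card from where it was at the start of the episode above 0.015 m or angle between card's own z axis and vertical above 0.2 rad).
It fails at once if the coaster is dragged away (distance of coaster from where it was at the start of the episode above 0.04 m).
It fails at once if another thing on the console is knocked or shifted (distance of any of fob, vase, sunglasses, keybowl, torch from where it was at the start of the episode above 0.02 m or angle between vase's own z axis and vertical above 0.2 rad).
It also fails if it takes over 45 s, if anything falls off the work surface, if the arm or the gripper's body presses on something with over 40 N, if the wrist force passes 120 N, or if a joint passes its speed limit or range.

### The arm

A 7-joint arm with a two-finger parallel gripper is mounted at the origin on the work surface. World frame = base frame: x ahead of the robot, y to its left, z up, the work surface at z = 0. Lengths are in m, angles in rad, forces in N, time in s.
With the tool pointing down it reaches from about 0.425 to 0.825 m from the base axis. Payload 3.6 kg.
Tool frame: the origin (TCP) lies at the very end of the fingers, on their centre line; the grasp point (between the pads) lies 19 mm behind it; z points along the fingers, y is the direction in which the jaws open and shut (so a half turn about z gives the same grasp; the last joint's range is limited). The gripper opens to 85 mm and grips with 20 to 120 N. Pads are 22 mm wide; open, the fingers measure 114 mm over their backs; the gripper's body (76 mm by 85 mm) begins 54 mm behind the grasp point. The pads swing forward as they close: fully open they stand 13 mm farther back than shut.
Start: joints at [-1.208, 0.615, -0.013, 1.423, 0.008, 1.103, -0.04], TCP at [0.246, 0.601, 0.231] pointing down, gripper open.
Joint ranges: [-3.12, 3.12], [-0.3, 2.06], [-1.34, 1.32], [0.26, 2.42], [-1.36, 4.5], [0.01, 1.98], [-2.84, 2.84]. Speed limits (rad/s): [2.79, 2.79, 3.14, 3.14, 3.14, 3.14, 3.14].

### API

Orientations are given as [roll, pitch, yaw] about the fixed x, y, z axes, in that order (R = Rz(yaw) Ry(pitch) Rx(roll)).
In Python, from plant import arm gives the robot as it stands.
- The arm moves only by the tool servo_tool, never from a script. Its argument "moves" is a list of rows, each an object with "gripper": the closure, from 0 (fully open) to 1 (shut); "translation": the shift along the tool's x, y, z in cm, a list of three; "roll": the turn about the tool's z in rad. A call has 1 to 8 rows; each row is the pose to reach, as a shift and turn from the pose commanded when the call began, along the tool's axes at that moment; what a row does not reach only later rows make up. A row lasts 1/10 s, in which the tool goes at most 50 mm and 8.59 degrees, less where a joint would pass 70% of its speed; a pose out of reach is approached as far as the arm can. A call with a gripper value outside its range is refused whole. The fingers move at their own pace and stop on an object; "newtons" is the grip in N (left out, the last holds). Time passes only in rows, so rows that repeat a pose let the fingers close. It gives the time, the measured TCP pose, the force and the opening at its end, in the units of the state.
- arm.get_state(): the state, without advancing time (a new reading comes with each control period).
- arm.camera(name): name is "scene" or "top"; returns a dict with "pixels" (400x640x3 uint8, red, green, blue), "range_z" (400x640 float32, m along the optical axis (not along the pixel's ray), 0 where there is no reading), "mtx" (3x3 intrinsics, pixels), "T" (4x4, takes a point from camera to world coordinates). Camera axes: x right, y down, z forward; pixel columns grow to the right and rows downward; lengths in m; the calibration is good to about 2 mm. A picture is of the moment at which its call begins.
- arm.hand_in(): hands the job in, once; it reports no verdict.
The state is a dict: "time": time; "joint_pos": joint angles; "dq": joint speeds; "joint_efforts": joint torques, N m; "eef_pos": TCP position; "orientation": TCP orientation; "force": force on the tool from outside, world axes, zero at the start; "wrist_torque": the same for the moment, N m; "width": finger opening in m.
Only numpy, scipy, OpenCV 4.12 (cv2) and the standard library are available. Lean on these libraries where they do the work, as an engineer would, in place of code of your own. Each camera call takes 0.05 s, during which the arm holds its last target. There are 200 camera calls.

## Working session

There is one attempt and no reset: what is moved stays moved. The work goes in short steps, Python scripts to look and compute and a tool call to move; the robot and the scene stay as the last step left them, time stands still between calls to the robot, and variables do not carry over. Pictures are saved under pics/ and viewed, about 8 in all and at most 12, crops included, and the job is handed in when it is done.

Besides the shell and the picture viewer there is one more tool, called after "Emit:" as name(argument=value, ...) on one line, values as JSON. servo_tool: Moves the arm, as the interface text tells. Its arguments: {"type":"object","properties":{"moves":{"type":"array","items":{"type":"object","properties":{"gripper":{"type":"number"},"translation":{"type":"array","items":{"type":"number"}},"roll":{"type":"number"}}}},"newtons":{"type":"number"}},"required":["moves"]}

```bash
mkdir -p pics; ls; cat > h.py <<'E'
import numpy as np, cv2
from plant import arm
def shot(n):
    c=arm.camera(n); return c
def world(c):
    z=c["range_z"]; h,w=z.shape; K=c["mtx"]; u,v=np.meshgrid(np.arange(w),np.arange(h))
    P=np.stack([(u-K[0,2])/K[0,0]*z,(v-K[1,2])/K[1,1]*z,z],-1)
    return P@c["T"][:3,:3].T+c["T"][:3,3]
def ray(c,u,v,h):
    d=c["T"][:3,:3]@np.linalg.inv(c["mtx"])@np.array([u,v,1.]); o=c["T"][:3,3]
    return o+d*(h-o[2])/d[2]
def save(c,name,crop=None,s=1):
    im=c["pixels"][:,:,::-1]
    if crop: a,b,e,f=crop; im=im[b:f,a:e]
    cv2.imwrite("pics/"+name,cv2.resize(im,None,fx=s,fy=s,interpolation=cv2.INTER_CUBIC))
E
python3 - <<'E'
from h import *
import pickle
d={}
for n in("scene","top"):
    c=shot(n); save(c,n+"0.png"); d[n]=c; print(n,c["T"].round(3).tolist(),c["mtx"].round(1).tolist())
pickle.dump(d,open("d0.pkl","wb")); print(arm.get_state())
E
```

```text
pics
scene [[0.341, 0.505, -0.793, 1.401], [0.94, -0.187, 0.285, -0.311], [-0.005, -0.842, -0.539, 0.652], [0.0, 0.0, 0.0, 1.0]] [[379.6, 0.0, 312.5], [0.0, 379.6, 198.6], [0.0, 0.0, 1.0]]
top [[-0.001, -0.995, 0.097, 0.417], [-1.0, 0.001, -0.007, -0.021], [0.007, -0.097, -0.995, 1.283], [0.0, 0.0, 0.0, 1.0]] [[423.7, 0.0, 322.6], [0.0, 423.7, 194.8], [0.0, 0.0, 1.0]]
{'time': 0.1, 'joint_pos': array([-1.20849672,  0.61583747, -0.01261032,  1.42479876,  0.00811869,
        1.1034285 , -0.04039137]), 'dq': array([-1.83386996e-05, -4.16332932e-04, -1.04088186e-03, -2.24247070e-03,
        1.74650505e-04, -1.89031468e-03,  1.35072201e-03]), 'joint_efforts': array([ 1.08884229e-03, -4.70384860e+01,  2.60156281e-01, -1.71570057e+01,
        1.01012716e-02,  5.83514178e-03, -4.53713952e-06]), 'eef_pos': array([0.24612459, 0.60081859, 0.23022441]), 'orientation': array([-3.13917170e+00,  5.27983374e-05,  2.75287103e+00]), 'force': array([-0.64010914, -1.01446139, -0.13572149]), 'wrist_torque': array([-0.00548533,  0.02142846, -0.03051758]), 'width': 0.08575269423056751}
```

View pics/top0.png

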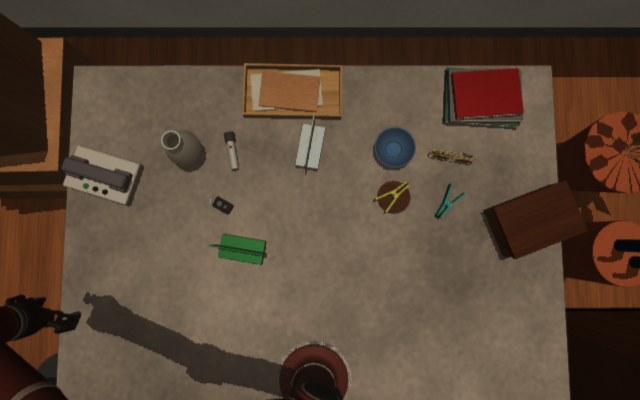

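View pics/scene0.png

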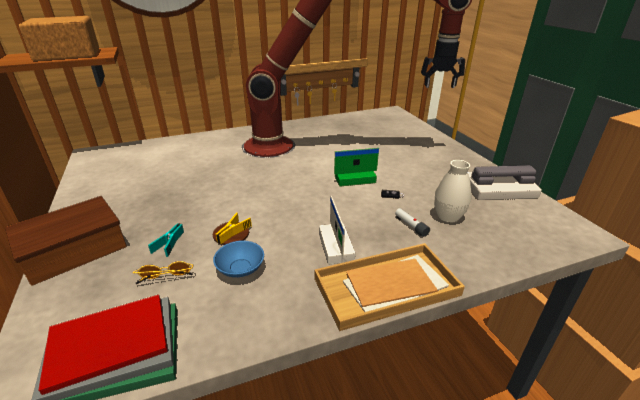

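The top view shows the yellow clip on the coaster at (393,197), with a turquoise look-alike at (450,202). The white card and block are at (311,147), with a green look-alike at (241,248). By the description I choose the yellow clip and the white card. The scene view agrees: clip at (232,228), card at (337,230). Next is a close crop plus measurements.

```bash
python3 - <<'E'
from h import *
import pickle
d=pickle.load(open("d0.pkl","rb"));c=d["top"];s=d["scene"]
a=cv2.resize(c["pixels"][115:225,280:430],None,fx=5,fy=5,interpolation=cv2.INTER_CUBIC)
b=cv2.resize(s["pixels"][190:265,200:350],None,fx=5,fy=5,interpolation=cv2.INTER_CUBIC)
cv2.imwrite("pics/crop1.png",a[:,:,::-1]);
for n,c in d.items():
    W=world(c);hsv=cv2.cvtColor(c["pixels"],cv2.COLOR_RGB2HSV)
    m=((hsv[...,0]>22)&(hsv[...,0]<34)&(hsv[...,1]>150)&(hsv[...,2]>90))
    if n=="top": m[:,430:]=0; m[:170]=0
    else: m[:,:205]=0;m[:,260:]=0;m[:205]=0;m[250:]=0
    P=W[m];print(n,m.sum(),np.percentile(P,[2,50,98],axis=0).round(3).tolist())
    # card: points above z .04 in neighbourhood
    k=(W[...,2]>.04)&(W[...,2]<.13)&(abs(W[...,0]-.54)<.12)&(abs(W[...,1]-.0)<.08)
    P=W[k];print("card",len(P),np.percentile(P,[1,50,99],axis=0).round(4).tolist())
    l=cv2.fitLine(P[:,:2].astype(np.float32),cv2.DIST_HUBER,0,.001,.001).ravel();print(l,np.arctan2(l[1],l[0]))
    t=(P[:,:2]-l[2:])@l[:2];print("ends",(l[2:]+l[:2]*np.percentile(t,.5)),(l[2:]+l[:2]*np.percentile(t,99.5)))
    k=(W[...,2]>.022)&(W[...,2]<.036)&(abs(W[...,0]-.54)<.12)&(abs(W[...,1]-.0)<.07)
    r=cv2.minAreaRect(W[k][:,:2].astype(np.float32)*1000);print("block",k.sum(),r)
E
```

```text
scene 80 [[0.495, -0.274, 0.033], [0.543, -0.241, 0.036], [0.571, -0.19, 0.038]]
card 112 [[0.6128, 0.014, 0.0409], [0.6382, 0.0182, 0.0817], [0.6595, 0.0228, 0.1162]]
[ 0.98409635 -0.17763554  0.6379036   0.0178572 ] -0.17858325
ends [0.61252246 0.02243865] [0.65984494 0.01389665]
block 130 ((641.2573852539062, 17.486576080322266), (72.07381439208984, 42.56399154663086), 84.81219482421875)
top 157 [[0.494, -0.279, 0.005], [0.541, -0.241, 0.036], [0.573, -0.19, 0.042]]
card 49 [[0.614, 0.0127, 0.0451], [0.6365, 0.0174, 0.1081], [0.6599, 0.0233, 0.1182]]
[ 0.984655   -0.17451224  0.6363252   0.01714559] -0.1754104
ends [0.61373649 0.02114903] [0.65984446 0.01297723]
block 247 ((639.1510620117188, 17.15013313293457), (40.775390625, 72.53492736816406), 0.901759147644043)
```

View pics/crop1.png

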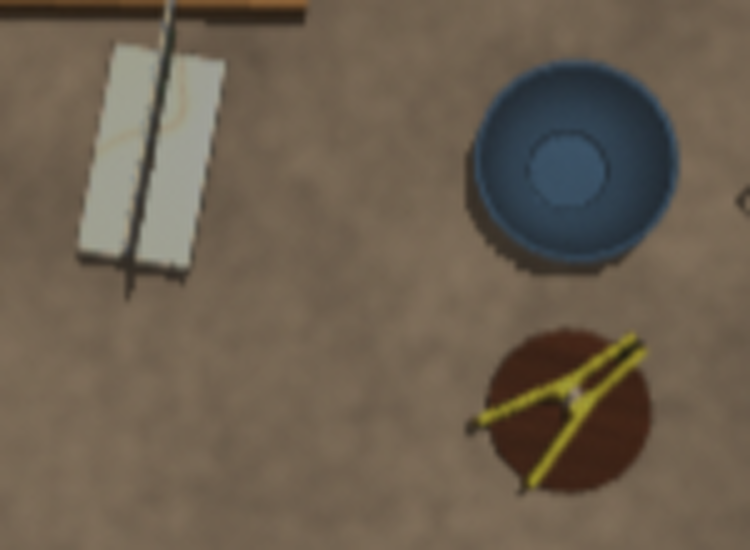

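The crop confirms it: yellow clip with its jaws up-right at (640,345), pivot (573,398) and lever ends (470,425) and (522,490). The card's top edge runs from (128,295) to beyond (168,5). Now the geometry.

```bash
python3 - <<'E'
from h import *
import pickle
d=pickle.load(open("d0.pkl","rb"));c=d["top"]
R=lambda u,v,h:ray(c,280+(u-2)/5,115+(v-2)/5,h)[:2]
piv=R(573,398,.036);l1=R(470,425,.036);l2=R(522,490,.036);t1=R(632,336,.036);t2=R(645,350,.036)
print("piv",piv,"levers",l1,l2,"w",np.linalg.norm(l1-l2),"tips",t1,t2)
t=(t1+t2)/2;l=(l1+l2)/2
for n,a,b in(("lt",l,t),("lp",l,piv),("pt",piv,t)):v=b-a;print(n,np.linalg.norm(v),np.arctan2(v[1],v[0]))
print("perp",np.arctan2(*(l1-l2)[::-1])-np.pi/2)
# card by rays
n=R(128,295,.115);f=R(170,3,.115);print("card top",n,f,np.linalg.norm(f-n),np.arctan2(*(f-n)[::-1]))
q=[R(*p,.03) for p in((117,44),(226,63),(188,265),(78,250))];print("block",q,"ctr",np.mean(q,0))
for a,b in((3,0),(2,1),(0,1)):v=q[b]-q[a];print(np.linalg.norm(v),np.arctan2(v[1],v[0]))
W=world(c);Y=c["range_z"]
k=(W[...,2]>.024)&(W[...,2]<.036)&(abs(W[...,0]-.56)<.14)&(abs(W[...,1]-.015)<.08)
m=cv2.morphologyEx(k.astype(np.uint8),cv2.MORPH_CLOSE,np.ones((3,3)));print("depthblock",cv2.minAreaRect((W[k][:,:2]*1000).astype(np.float32)))
hsv=cv2.cvtColor(c["pixels"],cv2.COLOR_RGB2HSV)
ctr=R(568,410,.008);print("coaster",ctr, "bowl",R(577,162,.04))
E
```

```text
piv [ 0.54014682 -0.24140336] levers [ 0.52414065 -0.18015747] [ 0.48566415 -0.21034336] w 0.048904279977257444 tips [ 0.57712914 -0.27713685] [ 0.56875254 -0.2846938 ]
lt 0.10939701746155481 -0.8995779033027743
lp 0.05807119606437937 -0.9186200367269647
pt 0.05134825626562275 -0.8780422525839848
perp -0.9055608647115264
card top [0.5900845  0.01947185] [ 0.75638415 -0.00375699] 0.1679141141801582 -0.13878268456043044
block [array([0.75570309, 0.02945691]), array([ 0.74403017, -0.03635158]), array([ 0.62076582, -0.01341849]), array([0.62984304, 0.05236551])] ctr [0.68758553 0.00801309]
0.12792794019895365 -0.1800453856628278
0.12537952746270006 -0.18394488208548113
0.06683572541748647 -1.7463475815885
depthblock ((661.9095458984375, 13.815406799316406), (69.85760498046875, 87.16209411621094), 79.72722625732422)
coaster [ 0.5356126  -0.24320209] bowl [ 0.68125294 -0.24557437]
```

Measurements agree: block 127×67 mm, card yaw about −0.18 and near edge at about (0.614, 0.021). The clip is 109 mm long at yaw −0.90, with its pivot at (0.540, −0.2415). The pinch point is therefore (0.515, −0.210), with tool yaw 2.24. Moving there high up.

Emit:
servo_tool(moves=[{"translation":[-4.2,-3.7,0],"roll":0.05,"gripper":0},{"translation":[-8.5,-7.4,0],"roll":0.1,"gripper":0},{"translation":[-12.7,-11,0],"roll":0.15,"gripper":0},{"translation":[-17,-14.7,0],"roll":0.2,"gripper":0},{"translation":[-21.2,-18.4,0],"roll":0.26,"gripper":0},{"translation":[-25.5,-22,0],"roll":0.34,"gripper":0},{"translation":[-29.8,-25.7,0],"roll":0.42,"gripper":0},{"translation":[-34,-29.4,0],"roll":0.51,"gripper":0}], newtons=30)

```text
time: 0.9
eef_pos: [0.4277, 0.2428, 0.2312]
orientation: [-3.141, -0.0, 2.239]
force: [1.1, 0.5, -0.6]
width: 0.0855
```

Emit:
servo_tool(moves=[{"translation":[-4.5,-2.5,0],"gripper":0},{"translation":[-9,-5.1,0],"gripper":0},{"translation":[-13.5,-7.6,0],"gripper":0},{"translation":[-18,-10.2,0],"gripper":0},{"translation":[-22.6,-12.7,0],"gripper":0},{"translation":[-27.2,-15.3,0],"gripper":0},{"translation":[-31.7,-17.8,0],"gripper":0},{"translation":[-36.2,-20.3,0],"gripper":0}])

```text
validation failed for argument at $.mo...
```

Emit:
servo_tool(moves=[{"translation":[0,0,4],"gripper":0},{"translation":[0,0,8],"gripper":0},{"translation":[0,0,10],"gripper":0},{"translation":[0,0,10],"gripper":0}])

```text
validation failed for argument at $.mo...
```

```bash
python3 - <<'E'
from h import *
st=arm.get_state();print(st["eef_pos"],st["orientation"],st["joint_pos"].round(2),st["force"])
c=shot("top");s=shot("scene")
a=cv2.resize(c["pixels"][140:240,340:490],None,fx=4,fy=4,interpolation=cv2.INTER_CUBIC)
b=cv2.resize(s["pixels"][160:280,150:300],None,fx=4,fy=4,interpolation=cv2.INTER_CUBIC)[:,:600]
cv2.imwrite("pics/p2.png",cv2.resize(np.vstack([a,b]),None,fx=.68,fy=.68)[:,:,::-1])
E
```

```text
[0.42771355 0.24275439 0.2311822 ] [-3.14125131e+00 -9.29763462e-05  2.23949098e+00] [-0.68  0.37  0.16  1.87 -0.08  0.9   0.19] [ 1.05448149  0.52649443 -0.59623304]
```

View pics/p2.png

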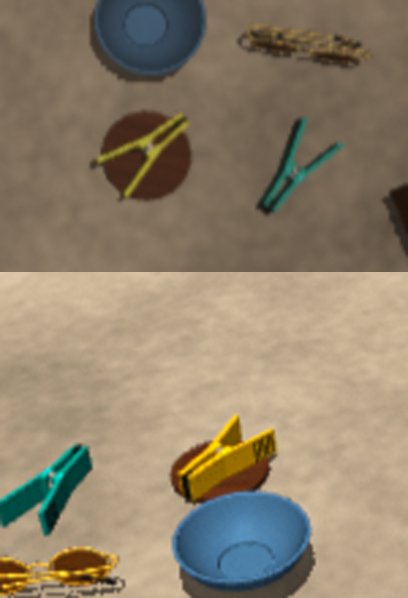

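Both moves were refused because every row needs a "roll", so the arm hasn't moved. The picture shows the clip untouched on the coaster at (148,150), black lips on the jaw end away from the robot. Resending with roll.

Emit:
servo_tool(moves=[{"translation":[-4.5,-2.5,0],"roll":0,"gripper":0},{"translation":[-9,-5.1,0],"roll":0,"gripper":0},{"translation":[-13.5,-7.6,0],"roll":0,"gripper":0},{"translation":[-18,-10.2,0],"roll":0,"gripper":0},{"translation":[-22.6,-12.7,0],"roll":0,"gripper":0},{"translation":[-27.2,-15.3,0],"roll":0,"gripper":0},{"translation":[-31.7,-17.8,0],"roll":0,"gripper":0},{"translation":[-36.2,-20.3,0],"roll":0,"gripper":0}])

```text
time: 1.8
eef_pos: [0.4914, -0.1513, 0.2311]
orientation: [3.141, -0.001, 2.244]
force: [0.9, -0.3, 0.1]
width: 0.0854
```

Emit:
servo_tool(moves=[{"translation":[0,0,3],"roll":0,"gripper":0},{"translation":[0,0,6],"roll":0,"gripper":0},{"translation":[0,0,8],"roll":0,"gripper":0},{"translation":[0,0,8],"roll":0,"gripper":0},{"translation":[0,0,8],"roll":0,"gripper":0}])

```text
time: 2.3
eef_pos: [0.4916, -0.1497, 0.1514]
orientation: [-3.141, -0.0, 2.244]
force: [0.7, -0.4, -0.7]
width: 0.0854
```

Emit:
servo_tool(moves=[{"translation":[-3.1,-1,0],"roll":0,"gripper":0},{"translation":[-6.2,-1.9,1],"roll":0,"gripper":0},{"translation":[-6.2,-1.9,5],"roll":0,"gripper":0},{"translation":[-6.2,-1.9,9],"roll":0,"gripper":0},{"translation":[-6.2,-1.9,9],"roll":0,"gripper":0},{"translation":[-6.2,-1.9,9],"roll":0,"gripper":0}])

```text
time: 2.9
eef_pos: [0.516, -0.2105, 0.0625]
orientation: [3.141, 0.001, 2.243]
force: [0.4, 0.4, 0.0]
width: 0.0854
```

```bash
python3 - <<'E'
from h import *
st=arm.get_state();print(st["eef_pos"],st["orientation"],st["joint_pos"].round(2),st["force"])
c=shot("top");s=shot("scene")
a=cv2.resize(c["pixels"][160:240,340:440],None,fx=5,fy=5,interpolation=cv2.INTER_CUBIC)
b=cv2.resize(s["pixels"][185:265,180:280],None,fx=5,fy=5,interpolation=cv2.INTER_CUBIC)
cv2.imwrite("pics/p3.png",cv2.resize(np.hstack([a,b]),None,fx=.8,fy=.8)[:,:,::-1])
E
```

```text
[ 0.51597928 -0.21047564  0.06253298] [3.14098349e+00 1.11230289e-03 2.24346300e+00] [ 0.23  0.7   0.18  1.87 -0.21  0.59  1.22] [0.41239096 0.42045968 0.01916874]
```

View pics/p3.png

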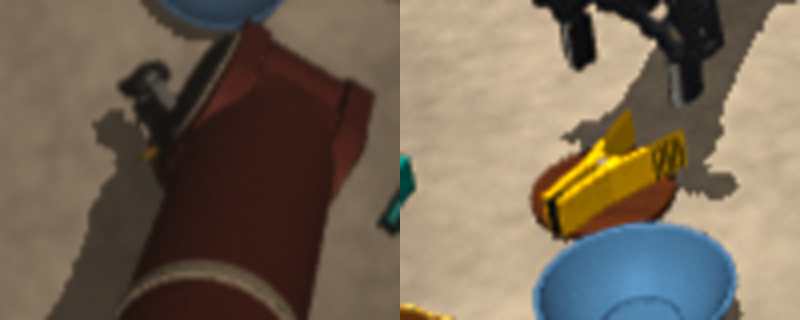

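The fingers straddle the clip's levers in the scene view (fingertips near (580,60) and (685,95)). Nothing is touching yet. Descending.

Emit:
servo_tool(moves=[{"translation":[0,0,2],"roll":0,"gripper":0},{"translation":[0,0,3.5],"roll":0,"gripper":0},{"translation":[0,0,4.6],"roll":0,"gripper":0},{"translation":[0,0,5.1],"roll":0,"gripper":0},{"translation":[0,0,5.1],"roll":0,"gripper":0},{"translation":[0,0,5.1],"roll":0,"gripper":0.3},{"translation":[0,0,5.1],"roll":0,"gripper":0.3}])

```text
time: 3.7
eef_pos: [0.5157, -0.2107, 0.0111]
orientation: [3.141, 0.001, 2.243]
force: [-0.8, -0.3, -0.6]
width: 0.0601
```

Emit:
servo_tool(moves=[{"translation":[0,0,0],"roll":0,"gripper":0.5},{"translation":[0,0,0],"roll":0,"gripper":0.7},{"translation":[0,0,0],"roll":0,"gripper":0.9},{"translation":[0,0,0],"roll":0,"gripper":1},{"translation":[0,0,0],"roll":0,"gripper":1},{"translation":[0,0,0],"roll":0,"gripper":1},{"translation":[0,0,0],"roll":0,"gripper":1},{"translation":[0,0,0],"roll":0,"gripper":1}], newtons=40)

```text
time: 4.5
eef_pos: [0.5159, -0.2108, 0.012]
orientation: [3.14, 0.002, 2.243]
force: [-1.6, 0.7, 9.6]
width: 0.0231
```

Emit:
servo_tool(moves=[{"translation":[0,0,-0.5],"roll":0,"gripper":1},{"translation":[0,0,-2],"roll":0,"gripper":1},{"translation":[0,0,-5],"roll":0,"gripper":1},{"translation":[0,0,-9],"roll":0,"gripper":1},{"translation":[0,0,-9],"roll":0,"gripper":1},{"translation":[0,0,-9],"roll":0,"gripper":1}])

```text
time: 5.1
eef_pos: [0.5154, -0.2105, 0.1012]
orientation: [3.141, 0.001, 2.243]
force: [0.2, 1.2, -1.1]
width: 0.0235
```

```bash
python3 - <<'E'
from h import *
st=arm.get_state();print(st["eef_pos"],st["orientation"],st["width"],st["force"])
c=shot("top");s=shot("scene")
a=cv2.resize(c["pixels"][160:240,340:440],None,fx=5,fy=5,interpolation=cv2.INTER_CUBIC)
b=cv2.resize(s["pixels"][165:245,180:280],None,fx=5,fy=5,interpolation=cv2.INTER_CUBIC)
cv2.imwrite("pics/p4.png",cv2.resize(np.hstack([a,b]),None,fx=.8,fy=.8)[:,:,::-1])
E
```

```text
[ 0.51542789 -0.21045645  0.10120306] [3.14060126e+00 1.44171080e-03 2.24294582e+00] 0.023531082830582153 [ 0.21450612  1.22998166 -1.1441435 ]
```

View pics/p4.png

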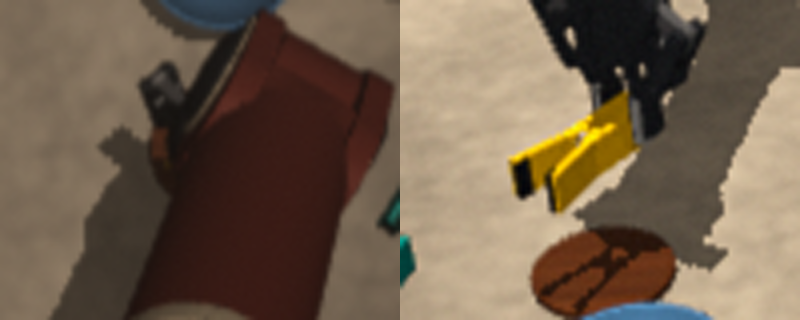

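The clip is held, wide open, clear of the coaster: jaws at (520,175) and (560,195), coaster in place with only the shadow on it. Next is a staging pose in front of the white card.

Emit:
servo_tool(moves=[{"translation":[3.1,1.9,0],"roll":-0.1,"gripper":1},{"translation":[6.3,3.8,0],"roll":-0.2,"gripper":1},{"translation":[9.5,5.7,0],"roll":-0.31,"gripper":1},{"translation":[12.6,7.6,0],"roll":-0.41,"gripper":1},{"translation":[15.8,9.5,0],"roll":-0.52,"gripper":1},{"translation":[18.9,11.4,0],"roll":-0.62,"gripper":1},{"translation":[22.1,13.3,0],"roll":-0.72,"gripper":1},{"translation":[22.1,13.3,0],"roll":-0.72,"gripper":1}])

```text
time: 6.0
eef_pos: [0.4795, 0.052, 0.0989]
orientation: [3.138, -0.005, 2.975]
force: [-0.5, 0.6, -1.1]
width: 0.0232
```

Emit:
servo_tool(moves=[{"translation":[0,0,1.5],"roll":0,"gripper":1},{"translation":[0,0,3],"roll":0,"gripper":1},{"translation":[0,0,3.9],"roll":0,"gripper":1},{"translation":[0,0,3.9],"roll":0,"gripper":1},{"translation":[0,0,3.9],"roll":0,"gripper":1}])

```text
time: 6.5
eef_pos: [0.4814, 0.0449, 0.061]
orientation: [-3.141, -0.001, 2.962]
force: [-0.3, 0.1, -0.4]
width: 0.0236
```

```bash
python3 - <<'E'
from h import *
import pickle
st=arm.get_state();print(st["eef_pos"],st["orientation"],st["width"],st["force"])
c=shot("top");s=shot("scene");pickle.dump((c,s),open("d5.pkl","wb"))
a=cv2.resize(c["pixels"][110:230,260:360],None,fx=4,fy=4,interpolation=cv2.INTER_CUBIC)
b=cv2.resize(s["pixels"][165:285,270:370],None,fx=4,fy=4,interpolation=cv2.INTER_CUBIC)
cv2.imwrite("pics/p5.png",np.hstack([a,b])[:,:,::-1])
W=world(s);hsv=cv2.cvtColor(s["pixels"],cv2.COLOR_RGB2HSV)
m=((hsv[...,0]>20)&(hsv[...,0]<34)&(hsv[...,1]>150)&(hsv[...,2]>90)&(abs(W[...,1]-.03)<.08)&(abs(W[...,0]-.53)<.07))
P=W[m];print(m.sum(),np.percentile(P,[2,50,98],axis=0).round(4).tolist())
E
```

```text
[0.481424   0.04493816 0.06098731] [-3.14112704e+00 -9.63295068e-04  2.96211316e+00] 0.023574469890528194 [-0.30760508  0.05156075 -0.35480799]
151 [[0.4791, 0.0114, 0.0582], [0.5317, 0.0433, 0.0826], [0.5706, 0.0547, 0.0869]]
```

View pics/p5.png

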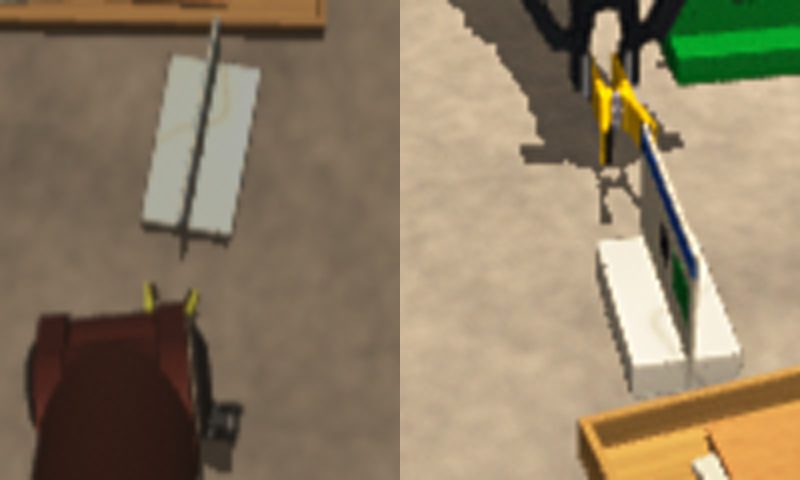

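The top view shows both jaw tips at (148,285) and (195,292), in front of the card's near edge at (183,255). Checking their midpoint against the card line.

```bash
python3 - <<'E'
from h import *
import pickle
c,s=pickle.load(open("d5.pkl","rb"))
R=lambda u,v,h:ray(c,260+(u-1.5)/4,110+(v-1.5)/4,h)[:2]
e=np.array([.6137,.0214]);d=np.array([np.cos(.18),-np.sin(.18)]);n=np.array([-d[1],d[0]])
for nm,p in (("L",R(148,284,.0855)),("R",R(195,291,.0855)),("cardfar top",R(215,20,.115)),("cardmid top",R(199,140,.115)),("edge mid",R(183,257,.0725)),("edge low",R(183,250,.035))):
    print(nm,p.round(4),"along %.4f across %.4f"%((p-e)@d,(p-e)@n))
# depth + colour: yellow profile & height, both views
for nm,c in(("top",c),("scene",s)):
    W=world(c);hsv=cv2.cvtColor(c["pixels"],cv2.COLOR_RGB2HSV)
    m=((hsv[...,0]>20)&(hsv[...,0]<34)&(hsv[...,1]>140)&(abs(W[...,1]-.03)<.05)&(abs(W[...,0]-.53)<.07)&(W[...,2]>.04))
    P=W[m];a=(P[:,:2]-e)@d;b=(P[:,:2]-e)@n
    print(nm,m.sum())
    for lo in np.arange(-.13,-.03,.01):
        k=(a>=lo)&(a<lo+.01)
        if k.sum()>1:print("%.2f n%d across %.4f..%.4f z %.4f..%.4f"%(lo,k.sum(),b[k].min(),b[k].max(),P[k,2].min(),P[k,2].max()))
    k=(W[...,2]>.06)&(W[...,2]<.125)&(W[...,0]>.6)&(W[...,0]<.78)&(abs(W[...,1]-.01)<.03)
    P=W[k];a=(P[:,:2]-e)@d;b=(P[:,:2]-e)@n;print("card across",np.polyfit(a,b,1),np.percentile(b,[5,50,95]),a.min(),a.max(),P[:,2].max())
E
```

```text
L [0.5743 0.0448] along -0.0430 across 0.0160
R [0.5692 0.0114] along -0.0420 across -0.0178
cardfar top [ 0.758  -0.0031] along 0.1464 across 0.0017
cardmid top [0.672 0.008] along 0.0598 across -0.0027
edge mid [0.5956 0.0204] along -0.0177 across -0.0042
edge low [0.6064 0.0217] along -0.0073 across -0.0010
top 27
-0.10 n2 across -0.0298..-0.0096 z 0.3736..0.3855
-0.06 n14 across -0.0184..0.0164 z 0.0617..0.0884
-0.05 n9 across -0.0197..0.0168 z 0.0708..0.0885
card across [0.00102631 0.00036429] [-0.00070766 -0.000132    0.00257985] 0.00040639501691930584 0.14981223238764024 0.12005042305520441
scene 157
-0.13 n6 across -0.0101..0.0118 z 0.0761..0.0866
-0.12 n16 across -0.0115..0.0103 z 0.0562..0.0863
-0.11 n12 across -0.0108..0.0118 z 0.0590..0.0869
-0.10 n13 across -0.0117..0.0127 z 0.0653..0.0860
-0.09 n28 across -0.0110..0.0125 z 0.0584..0.0875
-0.08 n24 across -0.0135..0.0146 z 0.0584..0.0856
-0.07 n14 across -0.0147..0.0140 z 0.0575..0.0873
-0.06 n10 across -0.0159..0.0179 z 0.0825..0.0862
-0.05 n24 across -0.0185..0.0195 z 0.0582..0.0856
card across [0.00270154 0.00080536] [5.72563992e-05 8.27176527e-04 3.08371214e-03] -0.00189790353540599 0.14982150766041236 0.11671573762292753
```

Clip and card agree. The clip spans z 0.058–0.086 (middle 0.072), is centred within 1 mm of the card plane and its tips are about 44 mm short of the edge. Sliding on by 58 mm, slowly.

Emit:
servo_tool(moves=[{"translation":[-1,0.05,0],"roll":0,"gripper":1},{"translation":[-2,0.05,0],"roll":0,"gripper":1},{"translation":[-3,0.05,0],"roll":0,"gripper":1},{"translation":[-4,0.05,0],"roll":0,"gripper":1},{"translation":[-4.7,0.05,0],"roll":0,"gripper":1},{"translation":[-5.3,0.05,0],"roll":0,"gripper":1},{"translation":[-5.8,0.05,0],"roll":0,"gripper":1},{"translation":[-5.8,0.05,0],"roll":0,"gripper":1}])

```text
time: 7.4
eef_pos: [0.5394, 0.0353, 0.0613]
orientation: [-3.142, 0.001, 2.963]
force: [-0.4, 1.1, -0.1]
width: 0.0237
```

Emit:
servo_tool(moves=[{"translation":[0,0,0],"roll":0,"gripper":1},{"translation":[0,0,0],"roll":0,"gripper":1},{"translation":[0,0,0],"roll":0,"gripper":1}])

```text
time: 7.7
eef_pos: [0.5383, 0.0356, 0.0613]
orientation: [-3.141, -0.001, 2.963]
force: [0.8, -0.4, 0.4]
width: 0.0235
```

```bash
python3 - <<'E'
from h import *
import pickle
st=arm.get_state();print(st["time"],st["eef_pos"],st["orientation"],st["width"],st["force"])
c=shot("top");s=shot("scene");pickle.dump((c,s),open("d6.pkl","wb"))
a=cv2.resize(c["pixels"][110:200,275:350],None,fx=5,fy=5,interpolation=cv2.INTER_CUBIC)
b=cv2.resize(s["pixels"][165:255,290:365],None,fx=5,fy=5,interpolation=cv2.INTER_CUBIC)
cv2.imwrite("pics/p6.png",np.hstack([a,b])[:,:,::-1])
e=np.array([.6137,.0214]);d=np.array([np.cos(.18),-np.sin(.18)]);n=np.array([-d[1],d[0]])
for nm,c in(("top",c),("scene",s)):
    W=world(c);hsv=cv2.cvtColor(c["pixels"],cv2.COLOR_RGB2HSV)
    A=(W[...,:2]-e)@d;B=(W[...,:2]-e)@n
    m=((hsv[...,0]>20)&(hsv[...,0]<34)&(hsv[...,1]>140)&(W[...,2]>.04)&(W[...,2]<.11)&(abs(B)<.04)&(abs(A)<.08))
    for lo in np.arange(-.05,.03,.01):
        k=m&(A>=lo)&(A<lo+.01)
        if k.sum()>1:print(nm,"%.2f n%d across %.4f..%.4f z %.4f..%.4f"%(lo,k.sum(),B[k].min(),B[k].max(),W[k][:,2].min(),W[k][:,2].max()))
    k=(W[...,2]>.09)&(W[...,2]<.125)&(A>.02)&(A<.16)&(abs(B)<.02);print("card across",np.polyfit(A[k],B[k],1),A[k].max(),np.median(B[k]))
E
```

```text
7.7 [0.53834415 0.03558954 0.06131223] [-3.14149279e+00 -5.40012585e-04  2.96302138e+00] 0.023533376471524058 [ 0.83009868 -0.42465768  0.38711333]
card across [0.00250872 0.00054585] 0.14801098725371048 0.0005351031102710672
scene -0.05 n13 across -0.0105..0.0066 z 0.0671..0.0859
scene -0.04 n14 across -0.0107..0.0052 z 0.0613..0.0856
scene -0.03 n9 across -0.0113..-0.0043 z 0.0692..0.0853
scene -0.02 n5 across -0.0129..-0.0094 z 0.0652..0.0846
scene -0.01 n14 across -0.0149..0.0178 z 0.0559..0.0929
scene 0.00 n8 across -0.0145..0.0190 z 0.0836..0.0866
scene 0.01 n17 across -0.0158..0.0208 z 0.0618..0.0859
card across [0.0035242  0.00093436] 0.1493776140075826 0.0009268301208133079
```

View pics/p6.png

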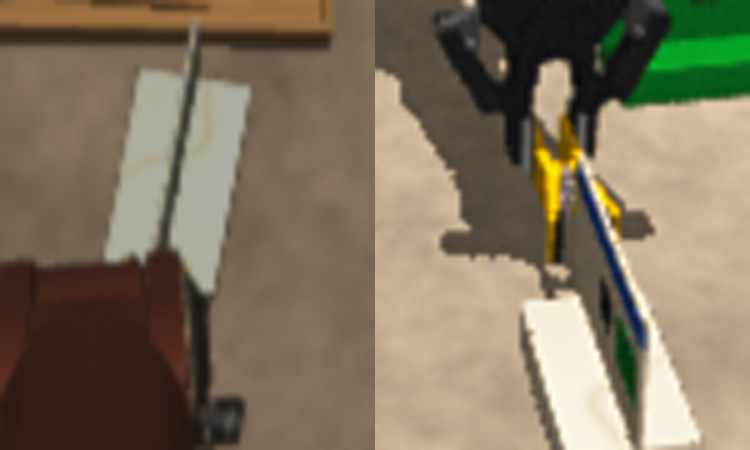

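A jaw shows on each side of the card: yellow tips at (125,260) and (185,265) in the top view, (555,240) and (615,215) in the scene view. The card has not moved. The TCP settled about 3 mm short, so I'll nudge it in to be safely past 1 cm.

Emit:
servo_tool(moves=[{"translation":[-0.15,0,0],"roll":0,"gripper":1},{"translation":[-0.3,0,0],"roll":0,"gripper":1},{"translation":[-0.3,0,0],"roll":0,"gripper":1},{"translation":[-0.3,0,0],"roll":0,"gripper":1},{"translation":[-0.3,0,0],"roll":0,"gripper":1},{"translation":[-0.3,0,0],"roll":0,"gripper":1}])

```text
time: 8.4
eef_pos: [0.5416, 0.035, 0.0613]
orientation: [-3.142, -0.0, 2.963]
force: [-0.4, 0.7, -0.2]
width: 0.0234
```

```bash
python3 - <<'E'
from h import *
st=arm.get_state();print(st["time"],st["eef_pos"],st["width"],st["force"])
s=shot("scene")
e=np.array([.6137,.0214]);d=np.array([np.cos(.18),-np.sin(.18)]);n=np.array([-d[1],d[0]])
W=world(s);hsv=cv2.cvtColor(s["pixels"],cv2.COLOR_RGB2HSV);A=(W[...,:2]-e)@d;B=(W[...,:2]-e)@n
m=((hsv[...,0]>20)&(hsv[...,0]<34)&(hsv[...,1]>140)&(W[...,2]>.04)&(W[...,2]<.11)&(abs(B)<.04)&(abs(A)<.08))
for q in(B>.003,B<-.003):print("tip along",A[m&q].max(),"z",W[m&q][:,2].max())
k=(W[...,2]>.09)&(W[...,2]<.125)&(A>.02)&(A<.16)&(abs(B)<.02);print("card",np.polyfit(A[k],B[k],1),A[k].max())
print("TCP->tip along",(st["eef_pos"][:2]-e)@d+.0878,"across",(st["eef_pos"][:2]-e)@n)
E
```

```text
8.4 [0.54163816 0.0349929  0.06128912] 0.023439294234940348 [-0.3524369   0.69286655 -0.18818226]
tip along 0.017343708311538846 z 0.08676712415266008
tip along 0.018247992347764454 z 0.0862880438356628
card [0.00517012 0.00071214] 0.14975439309840113
TCP->tip along 0.014468884586156666 across 0.00047209029298158316
```

Both tips are about 14–17 mm past the edge. The card is in place and centred, and the wrist force is only sensor noise. Handing in.

```bash
python3 -c "
from plant import arm
print(arm.hand_in())"
```

```text
the job is handed in; nothing more can be done
None
```

I picked the yellow clip off the coaster by its levers and squeezed it to its stop. I slid its open jaws over the near upright edge of the white card and handed in still holding it there, at 8.4 s. No verdict is reported.

Last checks:
- **Jaws on the card:** there is a jaw on each side. The tips are about 14 mm past the edge by the arm's position, and 17–18 mm by the camera's depth reading. The few millimetres between the two are probably camera noise, and both are over 1 cm.
- **Height:** the middle of the clip is at about 72 mm, against the card's mid-height of 72.5 mm.
- **Centring and contact:** the clip is centred on the card to within about 1 mm by the arm's position. The wrist force stayed within its usual noise of about 1 N, so a very light touch on the card can't be ruled out by force alone.
- **Grip:** the finger opening reads 23.4 mm, slightly under the 25 mm or so expected at the stop. The clip looks wide open in the pictures.
- **Other things:** the card is unmoved to within about 1 mm. The coaster looked in place after the lift. I kept clear of the other things but did not measure them again at the end.

Two move calls were refused early on because they left out the roll value, and the arm did not move. As the fingers closed, the wrist force reached about 10 N upward, probably the fingertips resting on the coaster. It was gone after the lift.

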